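# Square up the corner of a tray-rack frame and hold it

### The arm

A 6-joint arm with a two-finger parallel gripper is mounted at the origin on the work surface. World frame = base frame: x ahead of the robot, y to its left, z up, the work surface at z = 0. Lengths are in m, angles in rad, forces in N, time in s.
With the tool pointing down it reaches from about 0.3 to 0.775 m from the base axis. Payload 14.6 kg.
Tool frame: the origin (TCP) lies between the finger pads; the fingertips stand 8 mm ahead of it and the grasp point (between the pads) lies 11 mm behind it; x points along the fingers, y is the direction in which the jaws open and shut, and the axes are right-handed (so a half turn about x gives the same grasp; the last joint's range is limited). The gripper opens to 94 mm and grips with 3 to 60 N. Pads are 16 mm wide; open, the fingers measure 119 mm over their backs; the gripper's body (75 mm by 177 mm) begins 78 mm behind the grasp point.
Start: joints at [1.272, 0.3, 1.521, -0, 1.321, -0.067], TCP at [0.126, 0.535, 0.213] pointing down, gripper open.
Joint ranges: [-3.03, 3.03], [-0.79, 2.21], [0.23, 2.52], [-1.04, 4.18], [0, 3.07], [-2.55, 2.55]. Speed limits (rad/s): [2.22, 2.22, 2.57, 3.14, 3.14, 3.14].

### API

Orientations are given as [roll, pitch, yaw] about the fixed x, y, z axes, in that order (R = Rz(yaw) Ry(pitch) Rx(roll)).
In Python, from station import ctrl gives the robot as it stands.
- The arm moves only by the shell command python3 -m creep 'ROWS' [FORCE]. ROWS is a JSON object of lists of equal length, an entry for each row: "hand": the closure, from -1 (fully open) to 1 (shut); "slide": the shift along the tool's x, y, z in m, a list of three; "spin": the turn about the tool's x in degrees. A call has 1 to 12 rows; each row is the pose to reach, as a shift and turn from the pose commanded when the call began, along the tool's axes at that moment; what a row does not reach only later rows make up. A row lasts 1/12 s, in which the tool goes at most 41.7 mm and 7.16 degrees, less where a joint would pass 70% of its speed; a pose out of reach is approached as far as the arm can. A call with a gripper value outside its range is refused whole. The fingers move at their own pace and stop on an object; FORCE is the grip in N (left out, the last holds). Time passes only in rows, so rows that repeat a pose let the fingers close. It gives the time, the measured TCP pose, the force and the opening at its end, in the units of the state.
- ctrl.get_obs(): the state, without advancing time (a new reading comes with each control period).
- ctrl.camera(name): name is "side" or "top"; returns the picture (400x640x3 uint8, red, green, blue); there is no depth.
- ctrl.calibration(name): a dict with "K" (3x3 intrinsics, pixels), "R" (3x3) and "t" (3): a world point X has camera coordinates R X + t. Camera axes: x right, y down, z forward; pixel columns grow to the right and rows downward; lengths in m; the calibration is good to about 2 mm. A picture is of the moment at which its call begins. calibration takes no time and is no camera call.
- ctrl.hand_in(): hands the job in, once; it reports no verdict.
The state is a dict: "time_s": time; "qpos": joint angles; "joint_vel": joint speeds; "tau": joint torques, N m; "ee_pos": TCP position; "eef_rot": TCP orientation; "force": force on the tool from outside, world axes, zero at the start; "moment": the same for the moment, N m; "grip_width": finger opening in m.
Only numpy, scipy, OpenCV 4.12 (cv2) and the standard library are available. Lean on these libraries where they do the work, as an engineer would, in place of code of your own. Each camera call takes 0.05 s, during which the arm holds its last target.

### The job

The wooden frame of a tray rack is clamped flat on the worktop, but its springy side rail sags inwards at the corner. Take the metal square by its red grip and, flat on the worktop, press it right into the inside corner, so that one arm lies flush against the base rail and the other pushes the side rail out until it is flush too and the corner is a true right angle. Finish still gripping the square and pressing it firmly against both rails, with the square alone holding the side rail, and leave the jar, the bowl and the packet where they stand.

Things in the scene. Friction and masses are not known exactly. Their poses are not given: they have to be found in the camera images.
- frame: The frame's fixed corner, clamped down; rails 34 mm wide, 32 mm tall; the pale base rail spans x = -42 to 300 mm. Origin: the inside corner, on the worktop. x runs along the base rail's inner face, y where the side rail's inner face runs when square, z up; the free space is at x > 0, y > 0. Clamps on the base rail's outer side at x = 170 and 270 mm reach 50 mm up.
- corner (a point): The inside corner on the worktop: the same point and axes as frame.
- side_rail_end (a point): Free end of the darker, 228 mm long side rail: top edge (32 mm up) of its inner face. The inner face is the vertical plane from the inside corner through this point.
- side_rail (a joint): Angle of the darker side rail about the inside corner: 0 = square to the base rail, negative = leaning in over the corner space (starts at about -0.14 to -0.28 rad), positive = beyond square (stop at 0.12). A spring (3 N m/rad, at rest at -0.21 rad) and friction (0.25 N m) resist: bringing it square takes about 6 N at 150 mm from the corner, and it springs back if let go.
- square: Blue metal square, 0.25 to 0.5 kg, loose and flat: two arms 160 mm long, 28 wide, 10 thick, and a 24 mm wide diagonal strut with an upright red grip. Origin on its underside below the grip's middle; x, y parallel to the arms, z up. Outer edges: its planes x = -70 and y = -70 mm, each -70 to +90 mm long. In place its x, y match the frame's and its origin is 70 mm from both inner faces.
- square_heel (a point): Outer heel of the square, on its underside, at (-70, -70, 0) mm in its axes; it belongs at the inside corner. Friction (about 0.6) between the square and one rail can carry a push meant for the other, so press clearly towards each rail.
- square_grip (a point): Centre of the upper half of the red grip, 34 mm above the square's underside: the place to grip. The grip is a block 56 mm long along the square's (1, -1) direction and 22 mm thick along its (1, 1) direction, from 10 to 52 mm above the underside; grip it across its thickness, from above.
- jar: Amber glass jar with steel lid, 68 mm across, 100 mm high, a bystander. Origin at the centre of its underside.
- bowl: Pale blue bowl, 120 mm across, 60 mm high, a bystander. Origin at the centre of its underside.
- packet: Red packet, 60 x 110 x 50 mm high, a bystander. Origin at the centre of its underside.
There are look-alikes about, which are no part of the job. Leave any green, turquoise or yellow look-alike of the square alone.

How it is judged:
At the end, for the whole second after the job is handed in: For the last second the robot grips the square (over 2 N), flat (6 mm, 0.05 rad), pressing each rail with over 1 N, heel within 4 mm of the corner and aligned within 0.03 rad; the side rail is within 0.03 rad of square and not touched by the robot; all is still (contact force between square and base_rail above 1 N and contact force between square and side_rail_bar above 1 N and horizontal distance between square_heel and corner below 0.004 m and angle between the x axis of square and the x axis of frame, either way round below 0.03 rad and value of joint side_rail between -0.03 and 0.03 rad and height (world z) of square between -0.004 and 0.006 m and angle between square's own z axis and vertical below 0.05 rad and contact force between the fingers and square above 2 N and contact force between each of the arm, the fingers and side_rail_bar below 0.3 N and linear speed of square below 0.01 m/s); the arm keeps its last pose, push and grip.
It fails at once if the jar is pushed away or tipped (distance of jar from where it was at the start of the episode above 0.03 m or angle between jar's own z axis and vertical above 0.3 rad).
It fails at once if the bowl is pushed away or tipped (distance of bowl from where it was at the start of the episode above 0.03 m or angle between bowl's own z axis and vertical above 0.3 rad).
It fails at once if the packet is pushed away or tipped (distance of packet from where it was at the start of the episode above 0.03 m or angle between packet's own z axis and vertical above 0.3 rad).
It also fails if it takes over 51 s, if anything falls off the work surface, if the arm or the gripper's body presses on something with over 40 N, if the wrist force passes 120 N, or if a joint passes its speed limit or range.

## Working session

There is one attempt and no reset: what is moved stays moved. The work goes in short steps, Python scripts to look and compute and a shell command to move; the robot and the scene stay as the last step left them, time stands still between calls to the robot, and variables do not carry over. Pictures are saved under pics/ and viewed, and the job is handed in when it is done.

```bash
mkdir -p pics; ls; python3 - <<'E'
from station import ctrl
import cv2
for n in("top","side"):
    im=ctrl.camera(n); cv2.imwrite(f"pics/{n}0.png",im[:,:,::-1])
    c=ctrl.calibration(n); print(n,c)
print(ctrl.get_obs())
E
```

```text
pics
top {'K': array([[437.86329088,   0.        , 310.41247126],
       [  0.        , 437.86329088, 203.66905313],
       [  0.        ,   0.        ,   1.        ]]), 'R': array([[-0.00496246, -0.99989736, -0.01344004],
       [-0.99701777,  0.00598236, -0.07694007],
       [ 0.07701258,  0.01301815, -0.99694513]]), 't': array([0.11481981, 0.45987385, 1.44182572])}
side {'K': array([[438.8828581 ,   0.        , 310.87902592],
       [  0.        , 438.8828581 , 196.50418741],
       [  0.        ,   0.        ,   1.        ]]), 'R': array([[ 0.89081459, -0.45402768,  0.0175568 ],
       [-0.302992  , -0.62238542, -0.72168707],
       [ 0.338593  ,  0.6375698 , -0.69199677]]), 't': array([-0.37637119,  0.25388672,  1.46477017])}
{'time_s': 0.1, 'qpos': array([ 1.27241124e+00,  3.00410139e-01,  1.52152733e+00, -1.17293964e-05,
        1.32069182e+00, -6.65935197e-02]), 'joint_vel': array([ 5.52575115e-04, -3.37297817e-05, -1.57393082e-03, -9.39965194e-04,
       -1.49895518e-03, -6.64708151e-04]), 'tau': array([ 3.60776845e-03, -5.32643402e+01, -3.53289235e+01,  7.10548251e-02,
        2.33801227e-02, -1.57870609e-04]), 'ee_pos': array([0.12628159, 0.53507083, 0.2129425 ]), 'eef_rot': array([-1.62643033,  1.56975963, -1.85821899]), 'force': array([ 0.37509773,  0.16501137, -0.84359219]), 'moment': array([0.02301934, 0.01224852, 0.00359778]), 'grip_width': 0.0935907014784746}
```

View pics/top0.png

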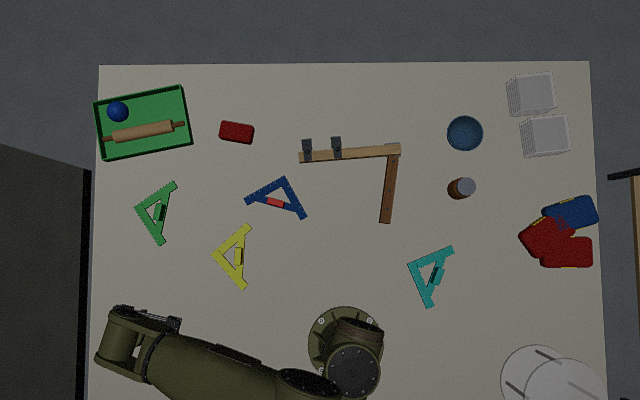

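View pics/side0.png

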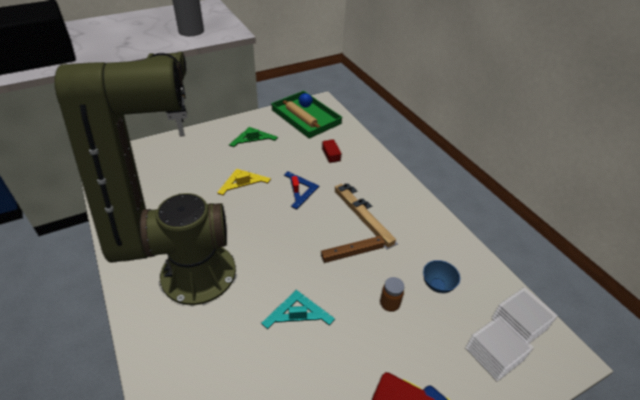

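```bash
python3 - <<'E'
import cv2
im=cv2.imread("pics/top0.png")
a=cv2.resize(im[160:235,230:320],None,fx=6,fy=6,interpolation=cv2.INTER_CUBIC)
b=cv2.resize(im[130:230,290:410],None,fx=6,fy=6,interpolation=cv2.INTER_CUBIC)
cv2.imwrite("pics/c1.png",a);cv2.imwrite("pics/c2.png",b)
E
```

```text
(no output)
```

View pics/c1.png

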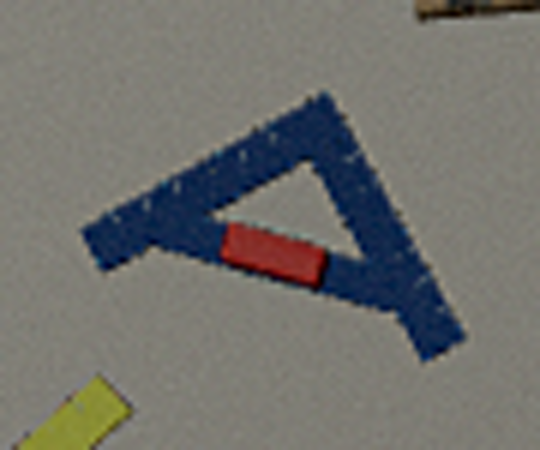

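View pics/c2.png

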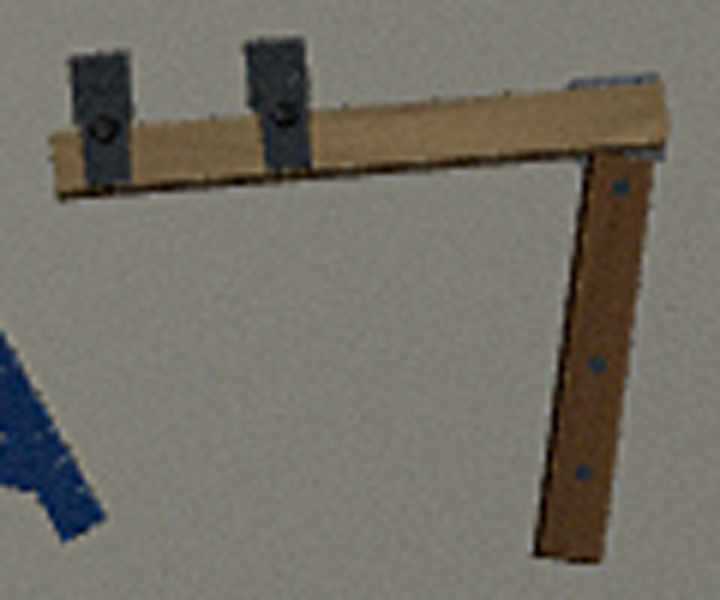

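The blue square with the red grip (px 275,200) is the only one that fits. The green (158,213), yellow (237,257) and turquoise (433,277) ones are the look-alikes, and the crop confirms this. The frame's inside corner is near px (388,156), with the base rail running left and the side rail running down and leaning left. Next I'll fit the models.

```bash
cat > h.py <<'E'
import numpy as np, cv2
from scipy.optimize import minimize
from station import ctrl
def proj(P,n="top"):
    c=ctrl.calibration(n);p=(c["R"]@np.asarray(P,float).T).T+c["t"];p=(c["K"]@p.T).T
    return p[:,:2]/p[:,2:]
def unproj(u,z,n="top"):
    c=ctrl.calibration(n);d=c["R"].T@np.linalg.inv(c["K"])@[u[0],u[1],1];o=-c["R"].T@c["t"]
    return o+d*(z-o[2])/d[2]
def tf(P,p,z):
    a=p[2];R=np.array([[np.cos(a),-np.sin(a)],[np.sin(a),np.cos(a)]])
    q=(R@np.asarray(P,float).T).T+p[:2];return np.c_[q,np.full(len(q),z)]
U=8
def fill(polys,shape,n):
    m=np.zeros((shape[0]*U,shape[1]*U),np.uint8)
    for P in polys: cv2.fillPoly(m,[np.round((proj(P,n)*U+(U-1)/2)*16).astype(np.int32)],255,shift=4)
    return cv2.resize(m,(shape[1],shape[0]),interpolation=cv2.INTER_AREA).astype(float)/255
A=[(-.07,-.07),(.09,-.07),(.09,-.042),(-.07,-.042)]
B=[(-.07,-.07),(-.042,-.07),(-.042,.09),(-.07,.09)]
s=.012/np.sqrt(2)*1
S=[(-.056+s,.056+s),(-.056-s,.056-s),(.056-s,-.056-s),(.056+s,-.056+s)]
def blue(im):
    h=cv2.cvtColor(im,cv2.COLOR_RGB2HSV)
    return ((h[...,0]>100)&(h[...,0]<130)&(h[...,1]>110)).astype(np.uint8)
def red(im):
    h=cv2.cvtColor(im,cv2.COLOR_RGB2HSV)
    return (((h[...,0]<8)|(h[...,0]>172))&(h[...,1]>130)&(h[...,2]>50)).astype(np.uint8)
E
python3 - <<'E'
from h import *
im=cv2.imread("pics/top0.png")[:,:,::-1].copy()
M=(blue(im)|red(im)); W=np.zeros_like(M); W[165:228,236:316]=1; M=cv2.GaussianBlur((M*W).astype(float),(0,0),.7)
H0=unproj((284.2,175.8),.01)[:2];L=unproj((243.7,198.7),.01)[:2];R=unproj((307.5,216.3),.01)[:2]
print(H0,L,R,np.linalg.norm(L-H0),np.linalg.norm(R-H0))
# x arm,y arm ccw (z up)
d1=(L-H0);d2=(R-H0);cr=d1[0]*d2[1]-d1[1]*d2[0]
X=d1 if cr>0 else d2; th=np.arctan2(X[1],X[0])
c=(L+R)/2; o=tf([(.07,.07)],[*H0,th],0)[0,:2]
def cost(p):
    m=fill([tf(q,p,.01) for q in(A,B,S)],M.shape,"top"); m=cv2.GaussianBlur(m,(0,0),.7)
    return ((m-M)**2)[165:228,236:316].sum()
r=minimize(cost,[*o,th],method="Nelder-Mead",options=dict(initial_simplex=[[*o,th],[o[0]+.005,o[1],th],[o[0],o[1]+.005,th],[*o,th+.05]],xatol=1e-5,fatol=1e-4))
print("square",r.x,r.fun)
for z,u in((.032,None),):
  g=lambda x,y,ox=290,oy=130:(ox+x/6-.4,oy+y/6-.4)
  bi=[unproj(g(*q),.032)[:2] for q in((56,193),(585,152))]
  so=[unproj(g(*q),.032)[:2] for q in((588,155),(536,555))]
  print("base inner",bi,"side inner",so)
  d=bi[0]-bi[1];a=np.arctan2(d[1],d[0]);e=so[1]-so[0]
  print("frame yaw",a,"side len",np.linalg.norm(e),"angle",np.arctan2(e[1],e[0])-a-np.pi/2)
E
```

```text
[0.55598717 0.20038373] [0.47926644 0.33678952] [0.41880468 0.12236887] 0.15650114864873824 0.15781430308201352
square [0.46490244 0.22763095 2.08057639] 25.221473679230478
base inner [array([0.59962695, 0.14965409]), array([ 0.62044206, -0.14367936])] side inner [array([ 0.61874813, -0.14530682]), array([ 0.39734793, -0.11279034])]
frame yaw 1.641638146143444 side len 0.2237752748879085 angle -0.21666675862025464
```

```bash
cat > ff.py <<'E'
from h import *
def fitframe(im,p0=(.6185,-.145,1.6416,-.21),side=True):
    f=im.astype(float);v=f.max(2);h=cv2.cvtColor(im,cv2.COLOR_RGB2HSV)
    reg=np.zeros(v.shape,bool);reg[138:232,295:408]=1;reg[:165,296:345]=0;reg[138:144,:]=0
    hh=h[...,0].astype(int);s=h[...,1].astype(int)
    wood=((hh<25)&(s>75)&(hh>3)).astype(float)   # wood
    pale=wood*(v>120)
    return wood,pale,reg
E
python3 - <<'E'
from ff import *
im=cv2.imread("pics/top0.png")[:,:,::-1].copy()
h=cv2.cvtColor(im,cv2.COLOR_RGB2HSV)
for c in(370,325): print(c,[(r,*im[r,c],*h[r,c]) for r in range(142,168,1)])
print([(c,*im[190,c],*h[190,c]) for c in range(380,402)])
c=ctrl.calibration("top");print(-c["R"].T@c["t"])
E
```

```text
370 [(142, np.uint8(131), np.uint8(128), np.uint8(119), np.uint8(23), np.uint8(23), np.uint8(131)), (143, np.uint8(125), np.uint8(127), np.uint8(117), np.uint8(36), np.uint8(20), np.uint8(127)), (144, np.uint8(123), np.uint8(123), np.uint8(115), np.uint8(30), np.uint8(17), np.uint8(123)), (145, np.uint8(132), np.uint8(133), np.uint8(129), np.uint8(38), np.uint8(8), np.uint8(133)), (146, np.uint8(101), np.uint8(89), np.uint8(67), np.uint8(19), np.uint8(86), np.uint8(101)), (147, np.uint8(112), np.uint8(92), np.uint8(64), np.uint8(18), np.uint8(109), np.uint8(112)), (148, np.uint8(120), np.uint8(101), np.uint8(71), np.uint8(18), np.uint8(104), np.uint8(120)), (149, np.uint8(124), np.uint8(105), np.uint8(77), np.uint8(18), np.uint8(97), np.uint8(124)), (150, np.uint8(120), np.uint8(103), np.uint8(75), np.uint8(19), np.uint8(96), np.uint8(120)), (151, np.uint8(121), np.uint8(102), np.uint8(75), np.uint8(18), np.uint8(97), np.uint8(121)), (152, np.uint8(122), np.uint8(103), np.uint8(73), np.uint8(18), np.uint8(102), np.uint8(122)), (153, np.uint8(118), np.uint8(100), np.uint8(71), np.uint
[... 5200 characters left out ...]
 (395, np.uint8(132), np.uint8(131), np.uint8(124), np.uint8(26), np.uint8(15), np.uint8(132)), (396, np.uint8(125), np.uint8(124), np.uint8(117), np.uint8(26), np.uint8(16), np.uint8(125)), (397, np.uint8(122), np.uint8(119), np.uint8(114), np.uint8(19), np.uint8(17), np.uint8(122)), (398, np.uint8(122), np.uint8(122), np.uint8(114), np.uint8(30), np.uint8(17), np.uint8(122)), (399, np.uint8(124), np.uint8(121), np.uint8(115), np.uint8(20), np.uint8(19), np.uint8(124)), (400, np.uint8(125), np.uint8(124), np.uint8(118), np.uint8(26), np.uint8(14), np.uint8(125)), (401, np.uint8(126), np.uint8(123), np.uint8(115), np.uint8(22), np.uint8(22), np.uint8(126))]
[0.34803347 0.09328699 1.47434704]
```

```bash
cat > ff.py <<'E'
from h import *
def box(p,x0,x1,y0,y1):
    q=[(x0,y0),(x1,y0),(x1,y1),(x0,y1)]
    return np.r_[tf(q,p,0),tf(q,p,.032)]
def hullfill(bs,shape,n):
    m=np.zeros((shape[0]*U,shape[1]*U),np.uint8)
    for P in bs:
        h=cv2.convexHull((proj(P,n)*U+(U-1)/2).astype(np.float32))
        cv2.fillPoly(m,[np.round(h*16).astype(np.int32)],255,shift=4)
    return cv2.resize(m,(shape[1],shape[0]),interpolation=cv2.INTER_AREA).astype(float)/255
def fitframe(im,p0=(.6185,-.145,1.6416,-.21),fixed=False):
    h=cv2.cvtColor(im,cv2.COLOR_RGB2HSV)
    s=np.clip((h[...,1].astype(float)-25)/60,0,1); s=np.maximum(s,h[...,2]<70)
    reg=np.zeros(s.shape,bool);reg[138:230,295:410]=1;reg[:157,296:345]=0;reg[:145,375:]=0
    b=lambda m:cv2.GaussianBlur(m,(0,0),.6)
    s=b(s)
    def cost(p):
        m=hullfill([box(p[:3],-.042,.3,-.034,0),box([p[0],p[1],p[2]+p[3]],-.034,0,0.005,.228)],s.shape,"top")
        return ((b(m)-s)[reg]**2).sum()
    S=[list(p0)]+[[p0[j]+(.004 if j<2 else .03)*(i==j) for j in range(4)] for i in range(4)]
    r=minimize(cost,p0,method="Nelder-Mead",options=dict(initial_simplex=S,xatol=1e-5,fatol=1e-4,maxiter=400))
    return r
E
python3 - <<'E'
from ff import *
im=cv2.imread("pics/top0.png")[:,:,::-1].copy()
r=fitframe(im);print(r.x,r.fun)
p=np.array(r.x);sq=np.array([0.46490244,0.22763095,2.08057639])
def ov(img,n):
    P=lambda Q:np.round(proj(Q,n)*4).astype(int)
    b=cv2.resize(img,None,fx=4,fy=4,interpolation=cv2.INTER_CUBIC)
    for Q in(tf(A,sq,.01),tf(B,sq,.01),tf(S,sq,.01),tf([(-.042,-.034),(.3,-.034),(.3,0),(-.042,0)],p[:3],.032),tf([(-.034,0),(0,0),(0,.228),(-.034,.228)],[p[0],p[1],p[2]+p[3]],.032)):
        cv2.polylines(b,[P(Q)+2],True,(0,255,0),1)
    return b
b=ov(cv2.imread("pics/top0.png"),"top");cv2.imwrite("pics/ov1.png",b[520:920,920:1660])
b=ov(cv2.imread("pics/side0.png"),"side");cv2.imwrite("pics/ov2.png",b[620:1080,1060:1660])
E
```

```text
[ 0.62360892 -0.1488229   1.64750209 -0.22452077] 149.85048970980722
```

View pics/ov1.png

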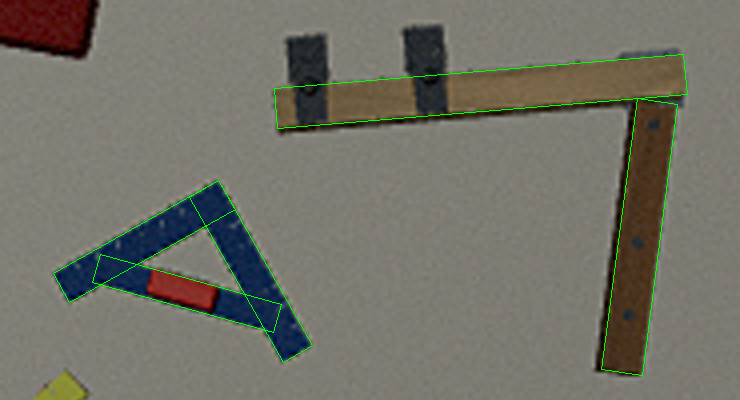

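View pics/ov2.png

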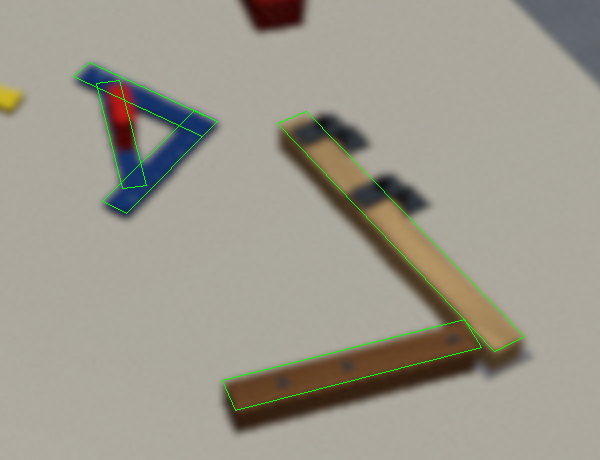

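The overlays line up with the blue square (heel at px ~284,176) and with both rails. The side view agrees to about 3 mm. The side rail sits at about -0.22 rad. Next I'll work out the move amounts.

```bash
cat > mv.py <<'E'
import numpy as np,sys
from scipy.spatial.transform import Rotation as Ro
from station import ctrl
C=np.array([0.62360892,-0.1488229]);YF=1.64750209
Rf=np.array([[np.cos(YF),-np.sin(YF)],[np.sin(YF),np.cos(YF)]])
def info(t=None,yaw=None):
    o=ctrl.get_obs();M=Ro.from_euler("xyz",o["eef_rot"]).as_matrix()
    y=M[:,1];a=np.arctan2(y[1],y[0])
    print("t",o["time_s"],"tcp",o["ee_pos"].round(4),"yawY",round(a,4),"toolx",M[:,0].round(3),"q6",o["qpos"][5].round(3),"w",round(o["grip_width"],4))
    f=o["force"];print("F",f.round(2),"F frame",(Rf.T@f[:2]).round(2),"mom",o["moment"].round(3), "origin in frame mm",(1e3*Rf.T@(o["ee_pos"][:2]-C)).round(1),"yaw err deg",np.degrees(((a-YF-np.pi/4)+np.pi/2)%np.pi-np.pi/2).round(2))
    if t is not None:
        print("slide mm",(1e3*M.T@(np.array(t)-o["ee_pos"])).round(1))
    if yaw is not None:
        d=(yaw-a+np.pi/2)%np.pi-np.pi/2
        print("spin deg",-np.degrees(d).round(2),"or",-np.degrees(d-np.sign(d)*np.pi).round(2))
    print("frame x,y in tool yz", (M.T@np.r_[Rf[:,0],0]).round(3),(M.T@np.r_[Rf[:,1],0]).round(3))
E
python3 -c "
from mv import *
info([.4649,.2276,.10],2.0806+np.pi/4)
info([.4649,.2276,.023])"
```

```text
t 0.1 tcp [0.1263 0.5351 0.2129] yawY 1.339 toolx [-0.    -0.001 -1.   ] q6 -0.067 w 0.0936
F [ 0.38  0.17 -0.84] F frame [ 0.14 -0.39] mom [0.023 0.012 0.004] origin in frame mm [720.  443.5] yaw err deg -62.68
slide mm [ 113.1 -221.3  400.2]
spin deg -87.49 or 92.51
frame x,y in tool yz [-0.001  0.953 -0.304] [ 0.    -0.304 -0.953]
t 0.1 tcp [0.1263 0.5351 0.2129] yawY 1.339 toolx [-0.    -0.001 -1.   ] q6 -0.067 w 0.0936
F [ 0.38  0.17 -0.84] F frame [ 0.14 -0.39] mom [0.023 0.012 0.004] origin in frame mm [720.  443.5] yaw err deg -62.68
slide mm [ 190.1 -221.3  400.2]
frame x,y in tool yz [-0.001  0.953 -0.304] [ 0.    -0.304 -0.953]
```

```bash
python3 -m creep '{"hand":[-1,-1,-1,-1,-1,-1,-1,-1,-1,-1,-1,-1],"slide":[[0,-0.018,0.033],[0,-0.037,0.067],[0,-0.055,0.100],[0,-0.074,0.133],[0,-0.092,0.167],[0,-0.111,0.200],[0.01,-0.129,0.234],[0.03,-0.148,0.267],[0.05,-0.166,0.300],[0.07,-0.185,0.334],[0.09,-0.203,0.367],[0.113,-0.221,0.400]],"spin":[7,14,21,28,35,42,49,56,63,70,77,84]}' 30; python3 -c "
from mv import *
info([.4649,.2276,.10],2.0806+np.pi/4)"
```

```text
time_s: 1.1
ee_pos: [0.4612, 0.2311, 0.1037]
eef_rot: [2.128, 1.57, 0.424]
force: [0.6, 0.6, -0.1]
grip_width: 0.0941
t 1.1 tcp [0.4612 0.2311 0.1037] yawY -0.1333 toolx [ 0.  0. -1.] q6 0.527 w 0.0941
F [ 0.6   0.62 -0.14] F frame [ 0.57 -0.65] mom [-0.071  0.047 -0.022] origin in frame mm [391.2 132.9] yaw err deg 32.97
slide mm [3.7 4.2 3. ]
spin deg 8.15 or -171.85
frame x,y in tool yz [ 0.    -0.208 -0.978] [-0.    -0.978  0.208]
```

```bash
python3 -m creep '{"hand":[-1,-1,-1,-1],"slide":[[0,0,0],[0,0,0],[0,0,0],[0,0,0]],"spin":[5,8.5,8.5,8.5]}'; python3 - <<'E'
from mv import *
from h import *
info([.4649,.2276,.023],2.0806+np.pi/4)
for n in("top","side"):
    im=ctrl.camera(n)
    g=(proj([[.4649,.2276,.034]],n)[0]).astype(int);print(n,g)
    c=im[g[1]-50:g[1]+50,g[0]-65:g[0]+65]
    cv2.imwrite(f"pics/g_{n}.png",cv2.resize(c,None,fx=5,fy=5,interpolation=cv2.INTER_CUBIC)[:,:,::-1])
E
```

```text
time_s: 1.43
ee_pos: [0.4599, 0.2327, 0.1043]
eef_rot: [-0.935, 1.57, -2.779]
force: [0.3, 0.2, 1.3]
grip_width: 0.0943
t 1.4333 tcp [0.4599 0.2327 0.1043] yawY -0.2733 toolx [-0. -0. -1.] q6 0.671 w 0.0943
F [0.34 0.2  1.33] F frame [ 0.17 -0.35] mom [-0.089  0.132 -0.013] origin in frame mm [392.9 134. ] yaw err deg 24.94
slide mm [81.3  6.2  3.5]
spin deg 0.13 or -179.87
frame x,y in tool yz [-0.    -0.343 -0.939] [ 0.    -0.939  0.343]
top [275 202]
side [294 183]
```

View pics/g_side.png

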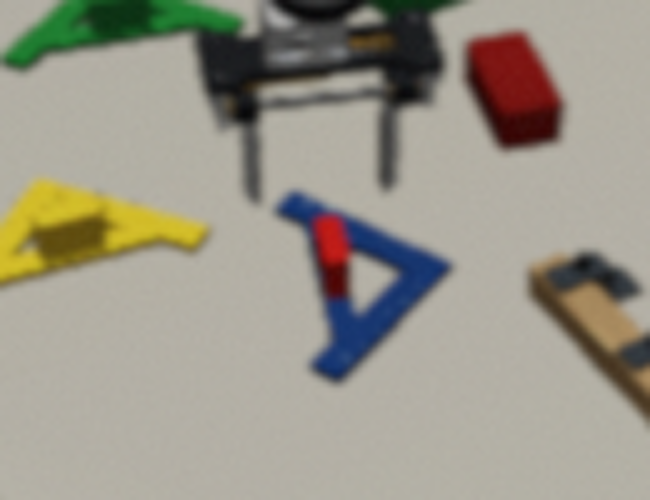

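The side view shows the open hand above the square, straddling the red grip (crop ~335,250) with clear space on both sides. I'll descend.

```bash
python3 -m creep '{"hand":[-1,-1,-1,-1,-1,-1],"slide":[[0.015,0.006,0.0035],[0.03,0.006,0.0035],[0.045,0.006,0.0035],[0.06,0.006,0.0035],[0.075,0.006,0.0035],[0.079,0.006,0.0035]],"spin":[0,0,0,0,0,0]}'; python3 -c "
from mv import *
info([.4649,.2276,.023],2.0806+np.pi/4)"
```

```text
time_s: 2.03
ee_pos: [0.4637, 0.2276, 0.0237]
eef_rot: [-0.904, 1.568, -2.748]
force: [-0.4, -0.6, -0.7]
grip_width: 0.0943
t 2.0333 tcp [0.4637 0.2276 0.0237] yawY -0.2733 toolx [-0.002 -0.001 -1.   ] q6 0.659 w 0.0943
F [-0.45 -0.62 -0.73] F frame [-0.58  0.49] mom [-0.107  0.128 -0.002] origin in frame mm [387.6 130.5] yaw err deg 24.95
slide mm [ 0.7  1.1 -0.3]
spin deg 0.13 or -179.87
frame x,y in tool yz [-0.001 -0.343 -0.939] [ 0.002 -0.939  0.343]
```

```bash
python3 -m creep '{"hand":[0,0.5,1,1,1,1,1,1,1,1],"slide":[[0,0.001,0],[0,0.001,0],[0,0.001,0],[0,0.001,0],[0,0.001,0],[0,0.001,0],[0,0.001,0],[0,0.001,0],[0,0.001,0],[0,0.001,0]],"spin":[0,0,0,0,0,0,0,0,0,0]}' 55; python3 -c "
from mv import *
t=C+Rf@np.array([.14,.085]);print(t)
info([*t,.0237],YF+np.pi/4)"
```

```text
time_s: 2.87
ee_pos: [0.4658, 0.2274, 0.0254]
eef_rot: [-0.367, 1.571, -2.213]
force: [0.6, 0.2, -0.3]
grip_width: 0.0306
[ 0.52813058 -0.01574816]
t 2.8667 tcp [0.4658 0.2274 0.0254] yawY -0.2754 toolx [-0. -0. -1.] q6 0.659 w 0.0306
F [ 0.59  0.21 -0.26] F frame [ 0.16 -0.61] mom [-0.14   0.048  0.008] origin in frame mm [387.2 128.5] yaw err deg 24.83
slide mm [  1.7 126.1 217. ]
spin deg 24.83 or -155.17
frame x,y in tool yz [-0.    -0.345 -0.939] [ 0.    -0.939  0.345]
```

```bash
python3 -m creep '{"hand":[1,1,1,1],"slide":[[0,0,0],[0,0,0],[0,0,0],[0,0,0]],"spin":[0,0,0,0]}' 55; python3 -c "
from mv import *
t=C+Rf@np.array([.14,.085])
info([*t,.0237],YF+np.pi/4)"
```

```text
time_s: 3.2
ee_pos: [0.4658, 0.2274, 0.0254]
eef_rot: [1.883, 1.571, 0.037]
force: [0.3, -0.4, -0.6]
grip_width: 0.0216
t 3.2 tcp [0.4658 0.2274 0.0254] yawY -0.2755 toolx [ 0.  0. -1.] q6 0.659 w 0.0216
F [ 0.33 -0.36 -0.59] F frame [-0.39 -0.3 ] mom [-0.109 -0.066 -0.078] origin in frame mm [387.2 128.5] yaw err deg 24.82
slide mm [  1.7 126.1 217. ]
spin deg 24.82 or -155.18
frame x,y in tool yz [-0.    -0.345 -0.939] [-0.    -0.939  0.345]
```

Gripped: 21.6 mm wide. I'll slide it to the staging point in front of the corner.

```bash
python3 -m creep '{"hand":[1,1,1,1,1,1,1,1,1,1,1,1],"slide":[[0,0.006,0.010],[0,0.018,0.031],[0,0.030,0.052],[0,0.042,0.073],[0,0.055,0.094],[0,0.067,0.115],[0,0.079,0.136],[0,0.091,0.157],[0,0.104,0.179],[0,0.116,0.200],[0,0.123,0.212],[0,0.126,0.217]],"spin":[1,3.5,6,8.5,11,13.5,16,18.5,21,23,24.8,24.8]}'; python3 - <<'E'
from mv import *
from h import *
t=C+Rf@np.array([.14,.085])
info([*t,.0237],YF+np.pi/4)
for n,(x,y) in dict(top=(345,190),side=(330,200)).items():
    c=ctrl.camera(n)[y-60:y+60,x-75:x+75]
    cv2.imwrite(f"pics/s_{n}.png",cv2.resize(c,None,fx=5,fy=5,interpolation=cv2.INTER_CUBIC)[:,:,::-1])
E
```

```text
time_s: 4.2
ee_pos: [0.5281, -0.0177, 0.0254]
eef_rot: [-1.898, 1.571, 2.102]
force: [-0.8, 3.4, 2.5]
grip_width: 0.0217
t 4.2 tcp [ 0.5281 -0.0177  0.0254] yawY -0.7124 toolx [-0.  0. -1.] q6 0.609 w 0.0217
F [-0.82  3.37  2.48] F frame [3.42 0.56] mom [0.532 0.283 0.065] origin in frame mm [138.   85.2] yaw err deg -0.21
slide mm [ 1.7 -1.3 -1.5]
spin deg -0.21 or 179.79
frame x,y in tool yz [ 0.    -0.71  -0.705] [ 0.    -0.705  0.71 ]
```

View pics/s_top.png

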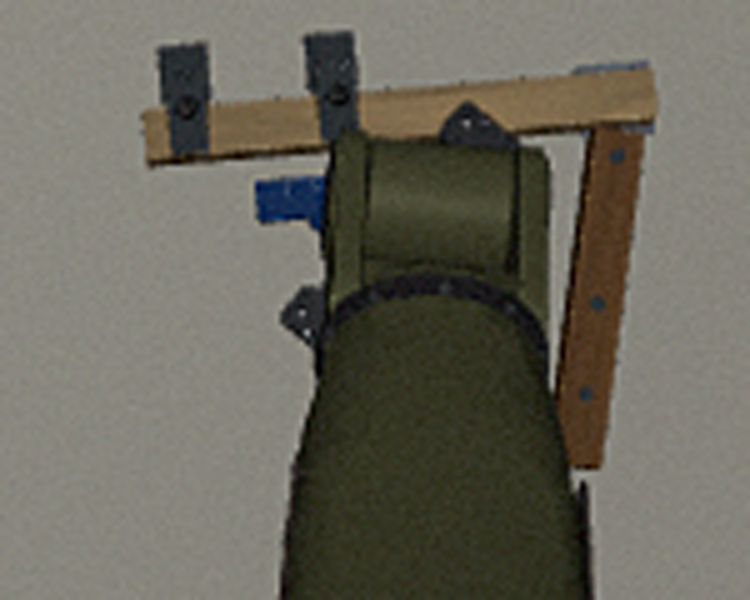

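View pics/s_side.png

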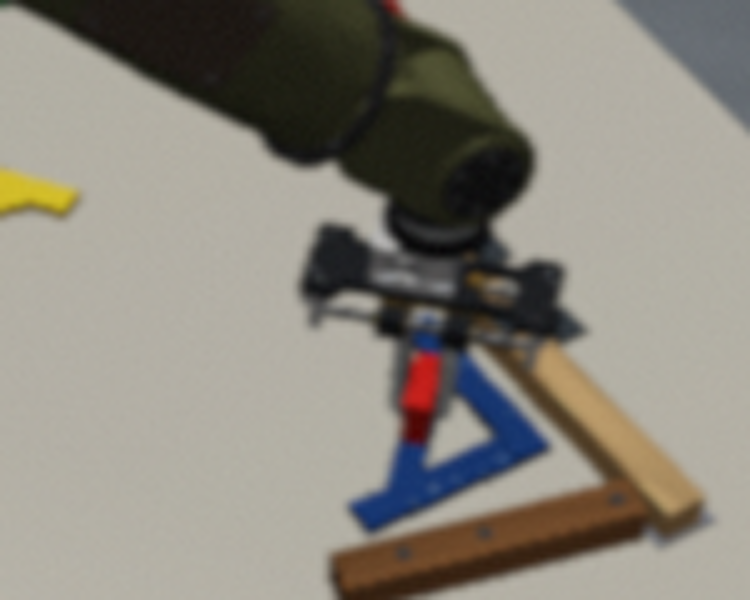

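The square is held level and aligned, with about 15 mm to go to the base rail and clear of the side rail. I'll move it onto the base rail.

```bash
python3 -m creep '{"hand":[1,1,1,1,1,1],"slide":[[0,0.0025,-0.0025],[0,0.005,-0.005],[0,0.007,-0.007],[0,0.0085,-0.0085],[0,0.0095,-0.0095],[0,0.010,-0.010]],"spin":[0,0,0,0,0,0]}';python3 -c "
from mv import *
info()"; python3 -m creep '{"hand":[1,1,1],"slide":[[0,0.0007,-0.0007],[0,0.0014,-0.0014],[0,0.002,-0.002]],"spin":[0,0,0]}';python3 -c "
from mv import *
info()"
```

```text
time_s: 4.8
ee_pos: [0.5421, -0.0141, 0.0254]
eef_rot: [-1.104, 1.57, 2.901]
force: [-5.7, 0.4, 5.6]
grip_width: 0.0214
t 4.8 tcp [ 0.5421 -0.0141  0.0254] yawY -0.7076 toolx [-0.001  0.    -1.   ] q6 0.614 w 0.0214
F [-5.67  0.41  5.57] F frame [0.84 5.63] mom [-0.05   1.07  -0.072] origin in frame mm [140.5  71. ] yaw err deg 0.06
frame x,y in tool yz [ 0.    -0.706 -0.708] [ 0.001 -0.708  0.706]
time_s: 5.05
ee_pos: [0.5445, -0.0141, 0.0254]
eef_rot: [-0.935, 1.57, 3.069]
force: [-15.0, -0.4, 13.4]
grip_width: 0.0218
t 5.05 tcp [ 0.5445 -0.0141  0.0254] yawY -0.7078 toolx [-0.001  0.    -1.   ] q6 0.615 w 0.0218
F [-14.99  -0.43  13.37] F frame [ 0.72 14.98] mom [-0.327  2.384 -0.033] origin in frame mm [140.4  68.5] yaw err deg 0.05
frame x,y in tool yz [ 0.    -0.706 -0.708] [ 0.001 -0.708  0.706]
```

```bash
python3 -m creep '{"hand":[1,1,1,1,1,1,1],"slide":[[0,-0.001,0.001],[0,0.002,0.004],[0,0.007,0.009],[0,0.012,0.014],[0,0.017,0.019],[0,0.020,0.022],[0,0.020,0.022]],"spin":[0,0,0,0,0,0,0]}';python3 -c "
from mv import *
info()"
```

```text
time_s: 5.63
ee_pos: [0.546, -0.0455, 0.0254]
eef_rot: [1.29, 1.57, -0.99]
force: [0.3, -2.5, 0.3]
grip_width: 0.0217
t 5.6333 tcp [ 0.546  -0.0455  0.0254] yawY -0.7094 toolx [ 0.    -0.001 -1.   ] q6 0.56 w 0.0217
F [ 0.3  -2.46  0.34] F frame [-2.47 -0.11] mom [-0.478  0.048  0.01 ] origin in frame mm [109.   69.5] yaw err deg -0.04
frame x,y in tool yz [-0.001 -0.708 -0.707] [-0.    -0.707  0.708]
```

```bash
python3 -m creep '{"hand":[1,1,1,1,1,1],"slide":[[0,0.003,0.002],[0,0.006,0.005],[0,0.009,0.008],[0,0.012,0.011],[0,0.0145,0.0135],[0,0.0145,0.0135]],"spin":[0,0,0,0,0,0]}';python3 -c "
from mv import *
info()"
```

```text
time_s: 6.13
ee_pos: [0.548, -0.0639, 0.0254]
eef_rot: [-1.924, 1.57, 2.08]
force: [-2.5, 2.2, 3.2]
grip_width: 0.0217
t 6.1333 tcp [ 0.548  -0.0639  0.0254] yawY -0.7087 toolx [-0.     0.001 -1.   ] q6 0.526 w 0.0217
F [-2.53  2.19  3.2 ] F frame [2.37 2.36] mom [ 0.141  0.436 -0.172] origin in frame mm [90.4 68.9] yaw err deg -0.0
frame x,y in tool yz [ 0.001 -0.707 -0.707] [ 0.    -0.707  0.707]
```

```bash
python3 -m creep '{"hand":[1,1,1,1,1,1],"slide":[[0,0.003,0.002],[0,0.006,0.005],[0,0.009,0.008],[0,0.0108,0.0095],[0,0.0115,0.0102],[0,0.0115,0.0102]],"spin":[0,0,0,0,0,0]}';python3 -c "
from mv import *
info()"
```

```text
time_s: 6.63
ee_pos: [0.5494, -0.0779, 0.0255]
eef_rot: [-1.583, 1.568, 2.422]
force: [-9.6, 12.0, 10.5]
grip_width: 0.0216
t 6.6333 tcp [ 0.5494 -0.0779  0.0255] yawY -0.7079 toolx [-0.002  0.002 -1.   ] q6 0.499 w 0.0216
F [-9.6  11.99 10.46] F frame [12.69  8.66] mom [1.896 1.346 0.024] origin in frame mm [76.5 68.6] yaw err deg 0.04
frame x,y in tool yz [ 0.002 -0.707 -0.708] [ 0.002 -0.708  0.707]
```

```bash
python3 -m creep '{"hand":[1,1,1,1,1],"slide":[[0,0.0012,0.0012],[0,0.0024,0.0024],[0,0.0035,0.0035],[0,0.0035,0.0035],[0,0.0035,0.0035]],"spin":[0,0,0,0,0]}';python3 - <<'E'
from mv import *
from h import *
info()
for n,(x,y) in dict(top=(360,190),side=(345,210)).items():
    im=ctrl.camera(n);cv2.imwrite(f"pics/p_{n}_full.png",im[:,:,::-1]);c=im[y-60:y+60,x-75:x+75]
    cv2.imwrite(f"pics/p_{n}.png",cv2.resize(c,None,fx=5,fy=5,interpolation=cv2.INTER_CUBIC)[:,:,::-1])
E
```

```text
time_s: 7.05
ee_pos: [0.5497, -0.0827, 0.0255]
eef_rot: [-1.578, 1.568, 2.427]
force: [-8.6, 12.7, 9.8]
grip_width: 0.0213
t 7.05 tcp [ 0.5497 -0.0827  0.0255] yawY -0.7078 toolx [-0.002  0.002 -1.   ] q6 0.491 w 0.0213
F [-8.64 12.7   9.77] F frame [13.32  7.65] mom [ 2.     1.352 -0.024] origin in frame mm [71.6 68.6] yaw err deg 0.05
frame x,y in tool yz [ 0.002 -0.706 -0.708] [ 0.002 -0.708  0.706]
```

View pics/p_top.png

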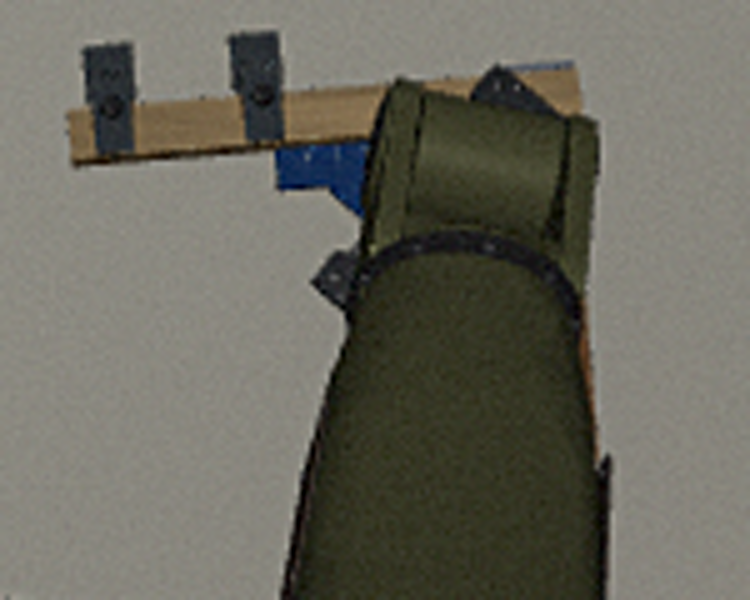

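View pics/p_side.png

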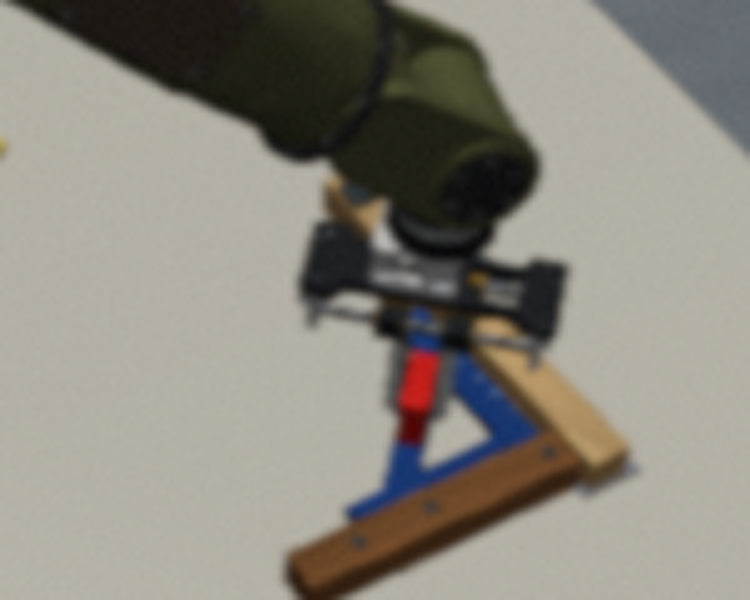

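```bash
python3 -m creep '{"hand":[1,1,1,1],"slide":[[0,0.0007,0.0007],[0,0.0014,0.0014],[0,0.0014,0.0014],[0,0.0014,0.0014]],"spin":[0,0,0,0]}';python3 -c "
from mv import *
info()";  python3 -m creep '{"hand":[1,1,1,1],"slide":[[0,0.0007,0.0007],[0,0.0007,0.0007],[0,0.0007,0.0007],[0,0.0007,0.0007]],"spin":[0,0,0,0]}';python3 -c "
from mv import *
info()"
```

```text
time_s: 7.48
ee_pos: [0.5499, -0.0845, 0.0255]
eef_rot: [-1.611, 1.568, 2.394]
force: [-9.9, 14.2, 11.0]
grip_width: 0.0217
t 7.4833 tcp [ 0.5499 -0.0845  0.0255] yawY -0.7078 toolx [-0.002  0.002 -1.   ] q6 0.488 w 0.0217
F [-9.85 14.19 11.04] F frame [14.9   8.73] mom [ 2.218  1.383 -0.03 ] origin in frame mm [69.8 68.6] yaw err deg 0.05
frame x,y in tool yz [ 0.002 -0.706 -0.708] [ 0.002 -0.708  0.706]
time_s: 7.82
ee_pos: [0.5499, -0.085, 0.0255]
eef_rot: [-1.693, 1.567, 2.312]
force: [-9.7, 18.7, 12.4]
grip_width: 0.0217
t 7.8167 tcp [ 0.5499 -0.085   0.0255] yawY -0.7075 toolx [-0.003  0.003 -1.   ] q6 0.486 w 0.0217
F [-9.7  18.67 12.4 ] F frame [19.36  8.24] mom [ 2.836  1.442 -0.031] origin in frame mm [69.3 68.6] yaw err deg 0.07
frame x,y in tool yz [ 0.003 -0.706 -0.708] [ 0.002 -0.708  0.706]
```

```bash
python3 -m creep '{"hand":[1,1,1,1],"slide":[[0,0.0007,0.0007],[0,0.0007,0.0007],[0,0.0007,0.0007],[0,0.0007,0.0007]],"spin":[0,0,0,0]}';python3 - <<'E'
from mv import *
from h import *
info()
for n,(x,y) in dict(side=(345,230)).items():
    im=ctrl.camera(n);cv2.imwrite(f"pics/q_{n}_full.png",im[:,:,::-1]);c=im[y-45:y+45,x-55:x+65]
    cv2.imwrite(f"pics/q_{n}.png",cv2.resize(c,None,fx=6,fy=6,interpolation=cv2.INTER_CUBIC)[:,:,::-1])
E
```

```text
time_s: 8.15
ee_pos: [0.5497, -0.0852, 0.0256]
eef_rot: [-1.737, 1.566, 2.269]
force: [-12.0, 24.3, 15.2]
grip_width: 0.0219
t 8.15 tcp [ 0.5497 -0.0852  0.0256] yawY -0.7073 toolx [-0.003  0.004 -1.   ] q6 0.484 w 0.0219
F [-11.95  24.26  15.23] F frame [25.1  10.06] mom [3.901 1.758 0.066] origin in frame mm [69.1 68.8] yaw err deg 0.08
frame x,y in tool yz [ 0.004 -0.706 -0.708] [ 0.003 -0.708  0.706]
```

View pics/q_side.png

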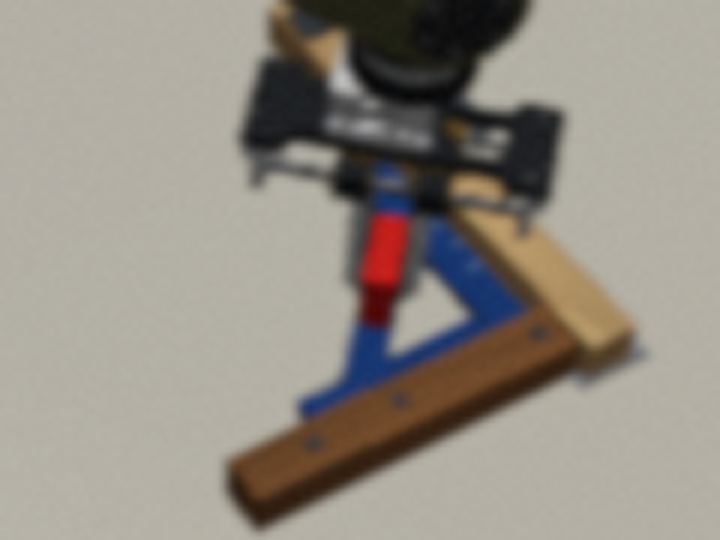

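Both contacts now feel solid: 25 N along x, 10 N along y. The y push could be carried by friction on the side rail, so I'll press more towards the base.

```bash
python3 -m creep '{"hand":[1,1,1,1,1],"slide":[[0,0.0007,-0.0007],[0,0.0013,-0.0013],[0,0.0013,-0.0013],[0,0.0013,-0.0013],[0,0.0013,-0.0013]],"spin":[0,0,0,0,0]}';python3 -c "
from mv import *
info()"
```

```text
time_s: 8.62
ee_pos: [0.5499, -0.085, 0.0254]
eef_rot: [-1.37, 1.562, 2.635]
force: [-26.9, 23.8, 24.3]
grip_width: 0.0219
t 8.6167 tcp [ 0.5499 -0.085   0.0254] yawY -0.7072 toolx [-0.008  0.004 -1.   ] q6 0.485 w 0.0219
F [-26.89  23.78  24.34] F frame [25.77 24.99] mom [ 3.606  4.022 -0.046] origin in frame mm [69.3 68.6] yaw err deg 0.08
frame x,y in tool yz [ 0.005 -0.706 -0.708] [ 0.007 -0.708  0.706]
```

```bash
python3 - <<'E'
from mv import *
from h import *
im=ctrl.camera("side");cv2.imwrite("pics/r_side.png",im[:,:,::-1])
b=cv2.resize(im[:,:,::-1],None,fx=6,fy=6,interpolation=cv2.INTER_CUBIC)
p=[*C,YF]; o=(Rf@[.07,.07])+C
sh=np.array([0,0])
for q,col in((0,(0,255,0)),):
  for Q in(tf([(-.034,0),(0,0),(0,.228),(-.034,.228)],p,.032),tf([(-.042,-.034),(.3,-.034),(.3,0),(-.042,0)],p,.032)):
    cv2.polylines(b,[np.round(proj(Q,"side")*6+2.5).astype(int)],True,col,1)
for Q in(tf(A,[*o,YF],.01),tf(B,[*o,YF],.01)): cv2.polylines(b,[np.round(proj(Q,"side")*6+2.5).astype(int)],True,(0,255,255),1)
cv2.imwrite("pics/r_ov.png",b[185*6:280*6,290*6:410*6])
t=ctrl.camera("top");cv2.imwrite("pics/r_top.png",t[:,:,::-1])
info()
E
```

```text
t 8.7167 tcp [ 0.5499 -0.085   0.0255] yawY -0.7072 toolx [-0.007  0.004 -1.   ] q6 0.485 w 0.0216
F [-27.25  23.94  23.85] F frame [25.96 25.33] mom [ 3.65   4.08  -0.069] origin in frame mm [69.3 68.6] yaw err deg 0.09
frame x,y in tool yz [ 0.005 -0.706 -0.708] [ 0.007 -0.708  0.706]
```

View pics/r_ov.png

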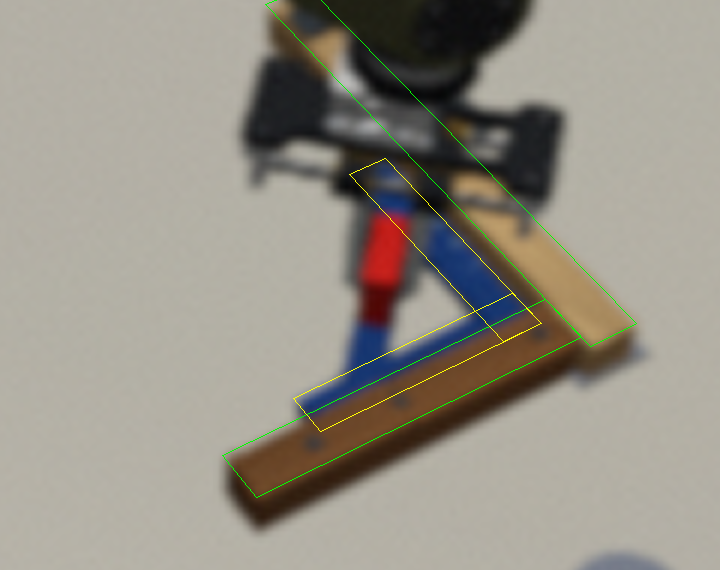

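View pics/r_top.png

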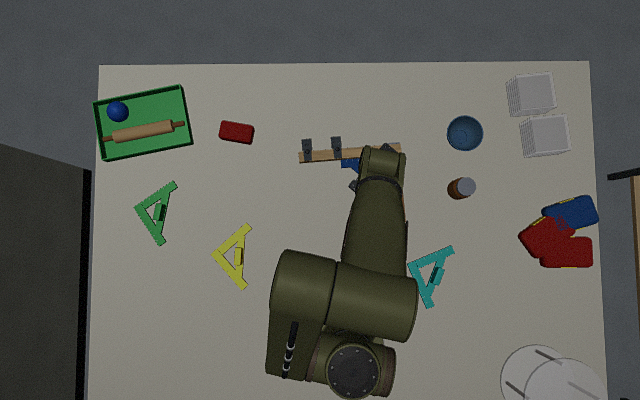

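The side rail now runs parallel to the q = 0 outline, and its end (px ~329,262) is within about 1 px of it. The square lies flush along both rails. The jar (461,188), bowl (465,133) and packet (237,132) are at their original pixels. I'll let it settle, do one last check and hand in.

```bash
python3 -m creep '{"hand":[1,1,1,1,1,1],"slide":[[0,0,0],[0,0,0],[0,0,0],[0,0,0],[0,0,0],[0,0,0]],"spin":[0,0,0,0,0,0]}';python3 - <<'E'
from mv import *
info(); print(ctrl.get_obs()["joint_vel"].round(4)); print(ctrl.hand_in())
E
```

```text
time_s: 9.22
ee_pos: [0.5499, -0.0851, 0.0254]
eef_rot: [-1.377, 1.562, 2.628]
force: [-26.6, 24.3, 23.8]
grip_width: 0.0218
t 9.2167 tcp [ 0.5499 -0.0851  0.0254] yawY -0.7073 toolx [-0.007  0.004 -1.   ] q6 0.485 w 0.0218
F [-26.63  24.26  23.77] F frame [26.23 24.7 ] mom [ 3.68   4.021 -0.048] origin in frame mm [69.2 68.6] yaw err deg 0.08
frame x,y in tool yz [ 0.005 -0.706 -0.708] [ 0.007 -0.708  0.706]
[-0.0002  0.0016  0.0011 -0.0006  0.0004  0.0008]
the job is handed in; nothing more can be done
None
```

I gripped the blue square by its red grip, slid it flat against the base rail, then pushed it along until it was seated in the corner with the side rail square. I handed in at 9.2 s with the arm still gripping and pressing; no verdict was reported.

**Last checks**
- **Pressing:** the wrist force was about 26 N towards the side rail and 25 N towards the base rail. The two were close to equal, so friction on one rail was not carrying the push on the other. Pushing further barely moved the square in either direction.
- **Position and alignment:** the tool's yaw was within 0.1° of the frame. The square's origin measured 69.2 and 68.6 mm from the two inner faces, against 70 mm nominal; this fits the roughly 2 mm calibration error. I took the heel position from contact and these distances, not from a direct view.
- **Side rail:** in the side picture it ran parallel to the square-corner outline, within about 1 pixel at its free end. I judged this by eye and did not fit the final angle. The model overlay in that view was offset by about 1 pixel throughout, as it was at the start.
- **Stillness and grip:** joint speeds were close to zero, and the grip read 21.8 mm with a set force of 55 N.
- **Bystanders:** the jar, bowl and packet were at their original pixels in the top view.
- **Vertical force:** there was about 24 N upward on the wrist, which I take to be the square pressing on the worktop. It looked flat in the picture, but I did not measure its tilt.

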